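# Fetch the pad box from behind the bottles

## Task

Fetch the red pad box for the flute on this repair bench: first stand the three bottles that block it upright in the steel tray, then lay the pad box flat in the middle of the blue mat, lengthwise along it. Then put every bottle back upright on the very spot in the caddy where it stood at first, and leave the screw jar, the tin of springs and the screwdriver undisturbed.

Things in the scene. Friction and masses are not known exactly. Their poses are not given: they have to be found in the camera images.
- oil_mid (a point): oil bottle: amber glass, black cap, white paper band low down. Loose, round, 42 mm in diameter with straight sides from the foot to 84 mm up, 112 mm tall with its cap, 130 g or so. The point is on its axis, 56 mm above its foot; z is the axis. At the start the three bottles stand in a row in the front of the caddy, in any order, 56 mm from centre to centre
- solvent_mid (a point): solvent bottle: white plastic, red pointed nozzle cap, blue band low down. Loose, round, 42 mm in diameter with straight sides from the foot to 84 mm up, 112 mm tall with its cap, 130 g or so. The point is on its axis, 56 mm above its foot; z is the axis. At the start the three bottles stand in a row in the front of the caddy, in any order, 56 mm from centre to centre
- cleaner_mid (a point): cleaner bottle: green glass, brass-coloured cap, white paper band low down. Loose, round, 42 mm in diameter with straight sides from the foot to 84 mm up, 112 mm tall with its cap, 130 g or so. The point is on its axis, 56 mm above its foot; z is the axis. At the start the three bottles stand in a row in the front of the caddy, in any order, 56 mm from centre to centre
- padbox_mid (a point): pad box: shut red case, loose, 44 (x) by 140 (y) by 28 mm high (z), about 140 g, paper label on its lid. The point is its centre, 14 mm above its underside. It starts in the caddy behind the bottles, long side along the row, 12 mm behind their backs (no room for a finger until they are gone), 40 mm clear of the back wall
- caddy: plywood caddy, fixed. Origin: on the bench under its main bay's middle; x from front lip to back, y along the row. Floor 8 mm thick; main bay 150 (x) by 186 mm (y) inside; back wall 45, sides 40, lip 20 mm high. Three cork inlays, 48 mm across, at x -45, y -56, 0, +56 mm mark the bottles' starting spots; the pad box starts at x +10, y 0. A side bay at -y holds the screw jar
- tray: empty shallow stainless tray, fixed, 250 (x) by 110 mm (y), rim 16 mm high, walls and floor 3 mm thick. Origin: centre of its underside, on the bench; x along its length. The side area for the bottles; it holds three in a row along x, at -70, 0 and +70 mm
- mat: blue repair mat with two thin white lines, fixed, 200 (x) by 110 mm (y), 3 mm thick. Origin: centre of its underside, on the bench; x along its length. The pad box belongs in its middle
- springs_mid (a point): tin of springs, aluminium with a brass lid, loose, 54 mm across and 20 mm high, lying on the bench between the robot and the caddy. The point is its centre. To be left alone
- jar_mid (a point): clear screw jar with a black lid, loose, 42 mm across and 38 mm high, in the side bay of the caddy. The point is its centre. To be left alone
- driver_grip (a point): screwdriver with a yellow handle, 150 mm long, loose, lying on the bench between the robot and the caddy. The point is on its handle. To be left alone
Things that resemble listed ones, but are neither listed nor needed, are in the scene too. What is shaped like the part that bears oil_mid but purple is not meant.

How it is judged:
On the way, in this order (a step that is already met when the one before it is completed fails the run):
1. all three bottles stand released and upright in the tray, the pad box still in its place (x of oil_mid in the frame of tray between -0.105 and 0.105 m and y of oil_mid in the frame of tray between -0.035 and 0.035 m and z of each of oil_mid, solvent_mid, cleaner_mid in the frame of tray below 0.064 m and angle between each of oil_mid, solvent_mid, cleaner_mid's own z axis and vertical below 0.1 rad and x of solvent_mid in the frame of tray between -0.105 and 0.105 m and y of solvent_mid in the frame of tray between -0.035 and 0.035 m and x of cleaner_mid in the frame of tray between -0.105 and 0.105 m and y of cleaner_mid in the frame of tray between -0.035 and 0.035 m and linear speed of each of oil, solvent, cleaner below 0.02 m/s and contact force between the fingers and oil below 0.3 N and contact force between the fingers and solvent below 0.3 N and contact force between the fingers and cleaner below 0.3 N and distance of padbox_mid from where it was at the start of the episode below 0.02 m), for 0.2 s.
2. the pad box lies released in the middle of the mat, the bottles still in the tray (x of padbox_mid in the frame of mat between -0.015 and 0.015 m and y of padbox_mid in the frame of mat between -0.015 and 0.015 m and z of padbox_mid in the frame of mat below 0.022 m and angle between each of padbox_mid, oil_mid, solvent_mid, cleaner_mid's own z axis and vertical below 0.1 rad and angle between the y axis of padbox_mid and the x axis of mat, either way round below 0.2 rad and linear speed of padbox below 0.02 m/s and contact force between the fingers and padbox below 0.3 N and x of oil_mid in the frame of tray between -0.105 and 0.105 m and y of oil_mid in the frame of tray between -0.035 and 0.035 m and z of each of oil_mid, solvent_mid, cleaner_mid in the frame of tray below 0.064 m and x of solvent_mid in the frame of tray between -0.105 and 0.105 m and y of solvent_mid in the frame of tray between -0.035 and 0.035 m and x of cleaner_mid in the frame of tray between -0.105 and 0.105 m and y of cleaner_mid in the frame of tray between -0.035 and 0.035 m), for 0.2 s.
At the end, for the whole second after the job is handed in: The pad box lies flat on the mat, its centre within 15 mm of the mat's middle along and across, its length within 0.2 rad of the mat's; each bottle stands upright (within 0.1 rad) within 14 mm of where it stood at the start; all released and at rest (x of padbox_mid in the frame of mat between -0.015 and 0.015 m and y of padbox_mid in the frame of mat between -0.015 and 0.015 m and z of padbox_mid in the frame of mat below 0.022 m and angle between each of padbox_mid, oil_mid, solvent_mid, cleaner_mid's own z axis and vertical below 0.1 rad and angle between the y axis of padbox_mid and the x axis of mat, either way round below 0.2 rad and linear speed of each of padbox, oil, solvent, cleaner below 0.02 m/s and contact force between the fingers and padbox below 0.3 N and distance of each of oil_mid, solvent_mid, cleaner_mid from where it was at the start of the episode below 0.014 m and contact force between the fingers and oil below 0.3 N and contact force between the fingers and solvent below 0.3 N and contact force between the fingers and cleaner below 0.3 N); the robot touches nothing.
It fails at once if a bottle is tipped (more than 0.5 rad) (angle between any of oil_mid, solvent_mid, cleaner_mid's own z axis and vertical above 0.5 rad).
It fails at once if the tin of springs is shifted by more than 15 mm (distance of springs_mid from where it was at the start of the episode above 0.015 m).
It fails at once if the screw jar is shifted by more than 15 mm (distance of jar_mid from where it was at the start of the episode above 0.015 m).
It fails at once if the screwdriver is shifted by more than 15 mm (distance of driver_grip from where it was at the start of the episode above 0.015 m).
It also fails if it takes over 136 s, if anything falls off the work surface, if the arm or the gripper's body presses on something with over 40 N, if the wrist force passes 120 N, or if a joint passes its speed limit or range.

## Robot

A 7-joint arm with a two-finger parallel gripper is mounted at the origin on the work surface. World frame = base frame: x ahead of the robot, y to its left, z up, the work surface at z = 0. Lengths are in m, angles in rad, forces in N, time in s.
With the tool pointing down it reaches from about 0.425 to 0.875 m from the base axis. Payload 4.7 kg.
Tool frame: the origin (TCP) lies at the very end of the fingers, on their centre line; the grasp point (between the pads) lies 19 mm behind it; z points along the fingers, y is the line along which they close (so a half turn about z gives the same grasp; the last joint's range is limited). The gripper opens to 87 mm and grips with 3 to 60 N. Pads are 19 mm wide; open, the fingers measure 117 mm over their backs; the gripper's body (75 mm by 190 mm) begins 51 mm behind the grasp point.
Start: joints at [-1.255, 0.321, -0.07, 1.45, 0.023, 1.371, -0.057], TCP at [0.193, 0.621, 0.223] pointing down, gripper open.
Joint ranges: [-2.86, 2.86], [-0.3, 2.09], [-1.38, 1.24], [0.06, 2.45], [-1.56, 4.7], [0.09, 2.05], [-2.69, 2.69]. Speed limits (rad/s): [2.57, 2.57, 3.14, 3.14, 3.14, 3.14, 3.14].

## Interface

Orientations are given as a rotation vector (axis times angle).
In Python, from bench import ctrl, imaging, ticket gives the robot as it stands.
- The arm moves only by the tool jog_arm, never from a script. Its argument "rows" is text: rows parted by semicolons, each of 7 numbers parted by spaces: the shift along the tool's x, y, z in cm, then the turn, a rotation vector about the tool's x, y, z in rad, then the closure, from -1 (fully open) to 1 (shut), so that 0 is half open. A call has 1 to 5 rows; each row shifts and turns the commanded pose from where the row before left it, along the tool's axes as they then stand; what a row does not reach is not made up. A row lasts 1/8 s, in which the tool goes at most 62.5 mm and 10.7 degrees, less where a joint would pass 70% of its speed; a pose out of reach is approached as far as the arm can. A call with a gripper value outside its range is refused whole. The fingers move at their own pace and stop on an object; "force" is the grip in N (left out, the last holds). Time passes only in rows, so rows that do not move let the fingers close. It gives the time, the measured TCP pose, the force, the opening and the grip force at its end, in the units of the state.
- ctrl.get_state(): the state, without advancing time (a new reading comes with each control period).
- imaging.get_image(name): name is "scene" or "top"; returns a dict with "img" (384x512x3 uint8, blue, green, red), "vertical_fov" (degrees; the focal length in pixels is half the picture's height over the tangent of half this angle, whatever the lens; pixels are square), "cx", "cy" (the principal point, pixels), "origin" and "orientation" of the camera in the world. Camera axes: x right, y down, z forward; pixel columns grow to the right and rows downward; lengths in m; the calibration is good to about 2 mm. A picture is of the moment at which its call begins. There is no depth.
- ticket.close_job(): hands the job in; it is judged then, once.
The state is a dict: "time": time; "joint_positions": joint angles; "qd": joint speeds; "joint_torque": joint torques, N m; "position": TCP position; "tool_rot": TCP orientation; "ft_force": force on the tool from outside, world axes, zero at the start; "torque": the same for the moment, N m; "grip_width": opening from 0.0 (shut) to 1.0 (fully open); "grip_force": force on a finger pad.
Only numpy, scipy, OpenCV 4.12 (cv2) and the standard library are available. Lean on these libraries where they do the work, as an engineer would, in place of code of your own. Each camera call takes 0.05 s, during which the arm holds its last target. There are 200 camera calls.

## Working session

There is one attempt and no reset: what is moved stays moved. The work goes in short steps, Python scripts to look and compute and a tool call to move; the robot and the scene stay as the last step left them, time stands still between calls to the robot, and variables do not carry over. Pictures are saved under pics/ and viewed, at most 14 in all, crops included, and the job is handed in when it is done.

Besides the shell and the picture viewer there is one more tool, called after "Emit:" by a JSON object that holds its "api" and its "payload", one argument or row to a line. jog_arm: Moves the arm, as the interface text tells. Its arguments: {"type":"object","properties":{"rows":{"type":"string"},"force":{"type":"number"}},"required":["rows"]}

```bash
ls; mkdir -p pics
cat > h.py <<'E'
import numpy as np, cv2
from bench import ctrl, imaging, ticket
from scipy.spatial.transform import Rotation as R
def grab(n):
    return imaging.get_image(n)
def cam(d):
    h=d["img"].shape[0]; f=h/2/np.tan(np.radians(d["vertical_fov"])/2)
    o=np.array(d["orientation"],float)
    M=R.from_rotvec(o).as_matrix() if o.shape==(3,) else (o if o.shape==(3,3) else R.from_quat(o).as_matrix())
    return f,M,np.array(d["origin"])
def ray(d,uv,z):
    f,M,o=cam(d); uv=np.atleast_2d(uv).astype(float)
    v=np.c_[(uv[:,0]-d["cx"])/f,(uv[:,1]-d["cy"])/f,np.ones(len(uv))]@M.T
    return o+v*((z-o[2])/v[:,2])[:,None]
def proj(d,P):
    f,M,o=cam(d); c=(np.atleast_2d(P)-o)@M
    return np.c_[c[:,0]/c[:,2]*f+d["cx"],c[:,1]/c[:,2]*f+d["cy"]]
E
python3 - <<'E'
from h import *
import pickle
for n in("scene","top"):
    d=grab(n); pickle.dump(d,open(f"pics/{n}0.pkl","wb")); cv2.imwrite(f"pics/{n}0.png",cv2.resize(d["img"],(768,576)))
    print(n,{k:v for k,v in d.items() if k!="img"})
print(ctrl.get_state())
E
```

```text
pics
scene {'vertical_fov': 44.57771385218831, 'cx': 254.13340337022336, 'cy': 188.51288164866335, 'origin': array([1.0976128 , 0.8427308 , 0.88134343]), 'orientation': array([-0.72333102, -2.51291015,  1.20355116])}
top {'vertical_fov': 54.28810699641991, 'cx': 255.43440180177626, 'cy': 191.19605186090746, 'origin': array([ 0.48496121, -0.00704082,  0.85837227]), 'orientation': array([-2.18302732,  2.18815798, -0.04549352])}
{'time': 0.1, 'joint_positions': array([-1.25491905,  0.32174613, -0.07009687,  1.45156056,  0.02261311,
        1.37076916, -0.05684752]), 'qd': array([-0.00104058, -0.00196799,  0.00024205, -0.00380825, -0.00046008,
       -0.00039341, -0.00074072]), 'joint_torque': array([ 2.21131822e-04, -4.92570698e+01, -4.05363953e-01, -3.13399315e+01,
       -6.41208119e-02,  3.94835975e-02,  5.23674271e-05]), 'position': array([0.19308943, 0.62014656, 0.22156895]), 'tool_rot': array([-4.72063547e-01, -3.10576588e+00,  2.65302726e-03]), 'ft_force': array([ 0.35840979, -0.28376439, -0.79731104]), 'torque': array([-0.02573873,  0.03505316, -0.03144485]), 'grip_force': 0.0, 'grip_width': 0.9997672581953045}
```

View pics/scene0.png

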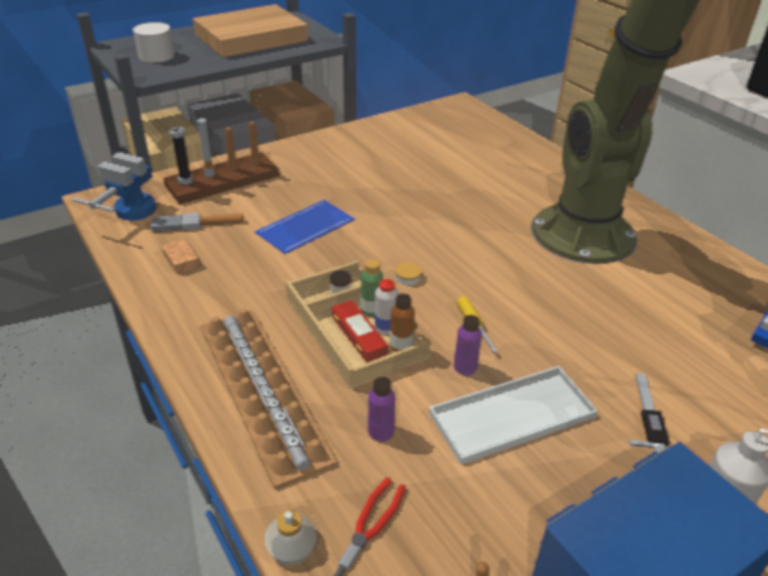

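View pics/top0.png

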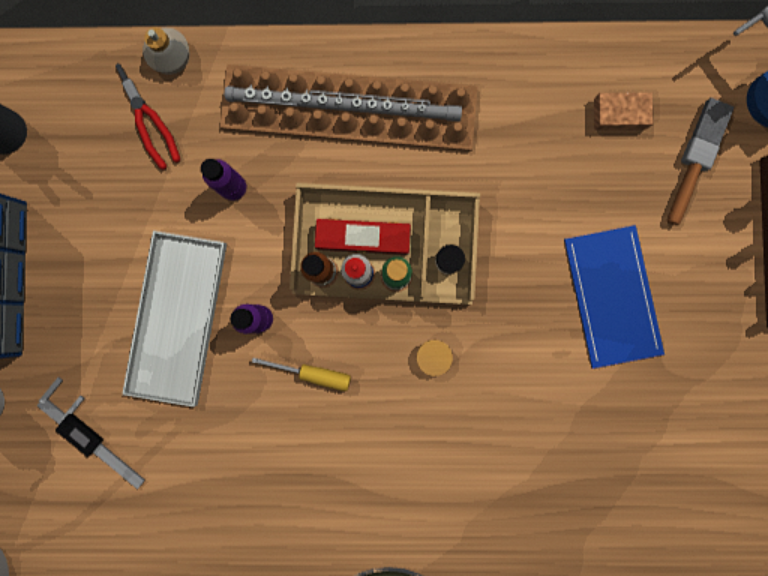

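The scene shows the caddy near (360,320) of the 768-wide view, with the tray at (512,413) and the mat at (305,225). In the top view (768 wide):

- **Bottle candidates:** oil, amber with black cap, at (316,268); solvent, red nozzle, at (357,270); cleaner, brass cap, at (397,272). The two purple bottles at (224,180) and (251,319) are decoys.
- **Red pad box:** (362,236). The pliers handles at (155,140) are also red, but they aren't the box.
- **Mat and tray:** the blue mat is at (615,297) and the tray at (173,320).
- **Leave alone:** tin (435,358), driver (325,377), jar (450,258).

```bash
cat > m.py <<'E'
from h import *
import pickle
d=pickle.load(open("pics/top0.pkl","rb")); im=d["img"]; hsv=cv2.cvtColor(im,cv2.COLOR_BGR2HSV)
def blob(lo,hi,roi):
    m=cv2.inRange(hsv,np.array(lo),np.array(hi)); k=np.zeros_like(m); x0,y0,x1,y1=roi; k[y0:y1,x0:x1]=m[y0:y1,x0:x1]
    k=cv2.morphologyEx(k,cv2.MORPH_CLOSE,np.ones((5,5)))
    c=max(cv2.findContours(k,cv2.RETR_EXTERNAL,cv2.CHAIN_APPROX_NONE)[0],key=cv2.contourArea); return c[:,0,:]
def rect(c,z):
    P=ray(d,c,z)[:,:2]; (cx,cy),(w,h),a=cv2.minAreaRect((P*1000).astype(np.float32))
    if w<h: w,h,a=h,w,a+90
    return (round(cx,1),round(cy,1)),round(w,1),round(h,1),"long axis deg",round((a+90)%180-90,1)
print("mat",rect(blob((100,120,60),(130,255,255),(365,140,455,255)),.003))
print("tray rim",rect(blob((0,0,90),(180,60,255),(75,145,158,280)),.016))
print("box",rect(blob((170,120,80),(180,255,255),(205,140,280,172)),.036), rect(blob((0,120,80),(5,255,255),(205,140,280,172)),.036))
S=cv2.resize(im[110:215,180:335],(775,525),interpolation=cv2.INTER_CUBIC); cv2.imwrite("pics/cad.png",S)
E
python3 m.py
```

```text
mat ((518.8, -343.1), 199.4, 110.0, 'long axis deg', 11.0)
tray rim ((486.9, 320.3), 251.0, 115.1, 'long axis deg', -9.5)
box ((631.9, 101.7), 5.0, 2.0, 'long axis deg', -63.4) ((607.9, 36.4), 139.3, 43.0, 'long axis deg', 86.6)
```

View pics/cad.png

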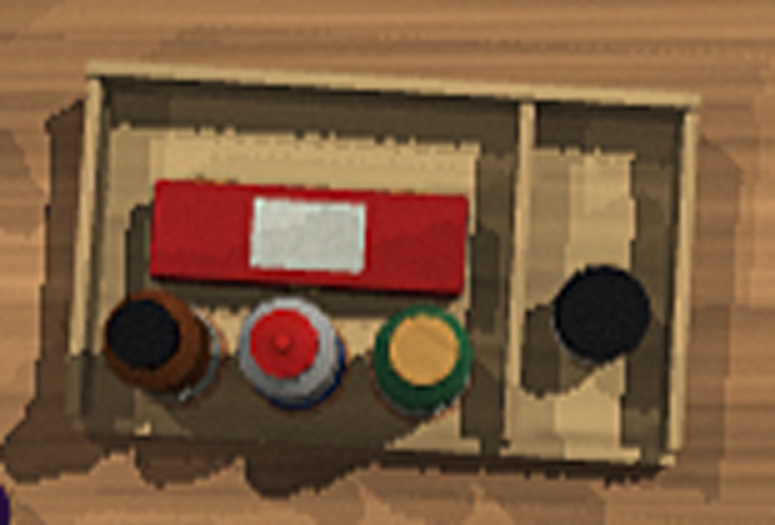

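The crop confirms the row: oil cap (143,334), solvent nozzle (285,345), cleaner cap (424,350), with the red box behind and the jar lid (602,313) in the side bay.

```bash
cat >> m.py <<'E'
px=np.array([(143,334),(284,344),(424,350)])/5+(180,110)
print(ray(d,px,.120).round(4))
a=np.radians(-3.4); X=np.array([np.cos(a),np.sin(a)]); Y=np.array([-X[1],X[0]]); b=np.array([.6079,.0364])
for k in(56,0,-56): print(b-.055*X+k/1000*Y)
dec=np.array([(224,180),(212,168),(251,319),(242,318)])*2/3
print("purple caps",ray(d,dec[[1,3]],.112).round(3))
E
python3 m.py
cat > go.py <<'E'
# usage: go.py x y z yawdeg(of tool y in world) -> total deltas in tool axes
import sys; from h import *
s=ctrl.get_state(); T=R.from_rotvec(s["tool_rot"]); p=np.array(s["position"])
M=T.as_matrix(); print("t",s["time"],"p",p.round(4),"yaw",np.degrees(np.arctan2(M[1,1],M[0,1])).round(2),"down",M[:,2].round(3),"q",s["joint_positions"].round(2),"w",s["grip_width"])
if len(sys.argv)>1:
    x,y,z,a=map(float,sys.argv[1:5]); a=np.radians(a)
    ty=np.array([np.cos(a),np.sin(a),0]); tz=np.array([0,0,-1.]); G=np.c_[np.cross(ty,tz),ty,tz]
    print("shift cm in tool now",(M.T@(np.array([x,y,z])-p)*100).round(2),"in goal axes",(G.T@(np.array([x,y,z])-p)*100).round(2),"turn",R.from_matrix(M.T@G).as_rotvec().round(3))
E
python3 go.py .5563 .0955 .22 -3.4
```

```text
mat ((518.8, -343.1), 199.4, 110.0, 'long axis deg', 11.0)
tray rim ((486.9, 320.3), 251.0, 115.1, 'long axis deg', -9.5)
box ((631.9, 101.7), 5.0, 2.0, 'long axis deg', -63.4) ((607.9, 36.4), 139.3, 43.0, 'long axis deg', 86.6)
[[ 0.5555  0.0967  0.12  ]
 [ 0.5514  0.0407  0.12  ]
 [ 0.5488 -0.0147  0.12  ]]
[0.55631797 0.09556328]
[0.55299681 0.03966185]
[ 0.54967565 -0.01623958]
purple caps [[0.689 0.235 0.112]
 [0.486 0.192 0.112]]
t 0.1 p [0.1931 0.6201 0.2216] yaw 72.71 down [-0.    -0.002 -1.   ] q [-1.25  0.32 -0.07  1.45  0.02  1.37 -0.06] w 0.9997672581953045
shift cm in tool now [-50.27 -39.3    0.23] in goal axes [-50.22  39.37   0.16] turn [-1.000e-03  1.000e-03  1.328e+00]
```

Emit:
{"api": "jog_arm", "payload": {
  "rows": "0 0 0 0 0 .166 -1;0 0 0 0 0 .166 -1;0 0 0 0 0 .166 -1;0 0 0 0 0 .166 -1;0 0 0 0 0 .166 -1",
  "force": 15
}}

```text
time: 0.72
position: [0.1931, 0.6203, 0.2219]
tool_rot: [1.691, 2.647, -0.002]
ft_force: [-0.2, -1.1, -0.1]
grip_width: 1.002
grip_force: 0.0
```

Emit:
{"api": "jog_arm", "payload": {
  "rows": "0 0 0 0 0 .166 -1;0 0 0 0 0 .166 -1;0 0 0 0 0 .166 -1;-3.35 2.62 0 0 0 0 -1;-3.35 2.62 0 0 0 0 -1"
}}

```text
time: 1.35
position: [0.2417, 0.5497, 0.2217]
tool_rot: [2.284, 2.156, -0.002]
ft_force: [0.2, 0.2, 1.2]
grip_width: 1.0
grip_force: 0.0
```

Emit:
{"api": "jog_arm", "payload": {
  "rows": "-3.35 2.62 0 0 0 0 -1;-3.35 2.62 0 0 0 0 -1;-3.35 2.62 0 0 0 0 -1;-3.35 2.62 0 0 0 0 -1;-3.35 2.62 0 0 0 0 -1"
}}

```text
time: 1.98
position: [0.363, 0.3743, 0.2222]
tool_rot: [-2.286, -2.155, 0.001]
ft_force: [0.2, 1.0, -0.5]
grip_width: 0.998
grip_force: 0.0
```

Emit:
{"api": "jog_arm", "payload": {
  "rows": "-3.35 2.62 0 0 0 0 -1;-3.35 2.62 0 0 0 0 -1;-3.35 2.62 0 0 0 0 -1;-3.35 2.62 0 0 0 0 -1;-3.35 2.62 0 0 0 0 -1"
}}

```text
time: 2.6
position: [0.4838, 0.1995, 0.2223]
tool_rot: [-2.286, -2.155, 0.0]
ft_force: [0.4, 0.6, -0.1]
grip_width: 1.001
grip_force: 0.0
```

Emit:
{"api": "jog_arm", "payload": {
  "rows": "-3.35 2.62 0 0 0 0 -1;-3.35 2.62 0 0 0 0 -1;-3.35 2.62 0 0 0 0 -1;0 0 0 0 0 0 -1;0 0 0 0 0 0 -1"
}}

```text
time: 3.22
position: [0.5554, 0.0965, 0.2221]
tool_rot: [-2.285, -2.155, 0.001]
ft_force: [-0.8, 0.5, -0.2]
grip_width: 1.005
grip_force: 0.0
```

```bash
python3 go.py .556 .096 .059 -3.4
```

```text
t 3.225 p [0.5554 0.0965 0.2221] yaw -3.36 down [-0.001  0.    -1.   ] q [-0.75  0.15  0.59  1.69 -0.08  1.33 -0.2 ] w 1.0052063764146688
shift cm in tool now [-0.06  0.08 16.31] in goal axes [-0.05  0.06 16.31] turn [-0.001 -0.     0.001]
```

Emit:
{"api": "jog_arm", "payload": {
  "rows": "-.05 .05 4.5 0 0 0 -1;0 0 4.5 0 0 0 -1;0 0 4 0 0 0 -1;0 0 2.3 0 0 0 -1;0 0 1 0 0 0 -1",
  "force": 20
}}

```text
time: 3.85
position: [0.5547, 0.097, 0.058]
tool_rot: [-2.282, -2.157, 0.003]
ft_force: [-1.0, 0.4, -0.5]
grip_width: 0.997
grip_force: 0.0
```

Emit:
{"api": "jog_arm", "payload": {
  "rows": "0 0 0 0 0 0 1;0 0 0 0 0 0 1;0 0 0 0 0 0 1;0 0 0 0 0 0 1;0 0 0 0 0 0 1"
}}

```text
time: 4.47
position: [0.5566, 0.0953, 0.0599]
tool_rot: [2.286, 2.155, 0.001]
ft_force: [0.2, 0.2, -0.1]
grip_width: 0.518
grip_force: 0.0
```

```bash
python3 go.py; python3 -c "
from h import *
for n in('top','scene'):
    d=grab(n); cv2.imwrite('pics/%s1.png'%n,d['img'])
a=cv2.imread('pics/top1.png')[100:230,150:340];b=cv2.imread('pics/scene1.png')[120:280,170:360]
cv2.imwrite('pics/g1.png',np.hstack([cv2.resize(a,(380,300)),cv2.resize(b,(380,300))]))"
```

```text
t 4.475 p [0.5566 0.0953 0.0599] yaw -3.38 down [ 0.001  0.    -1.   ] q [-0.7   0.31  0.57  1.87 -0.19  1.02 -0.12] w 0.5178700272992316
```

View pics/g1.png

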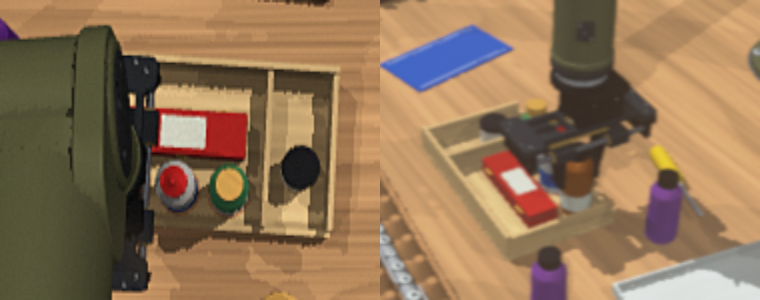

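The left panel shows the arm over the oil bottle with the box in place. The right panel shows the fingers around the amber bottle above the box top, still closing.

Emit:
{"api": "jog_arm", "payload": {
  "rows": "0 0 0 0 0 0 1;0 0 0 0 0 0 1;0 0 0 0 0 0 1;0 0 -.5 0 0 0 1;0 0 -2 0 0 0 1"
}}

```text
time: 5.2
position: [0.5547, 0.095, 0.0833]
tool_rot: [-2.285, -2.154, 0.006]
ft_force: [0.0, -0.1, -1.1]
grip_width: 0.474
grip_force: 20.0
```

Emit:
{"api": "jog_arm", "payload": {
  "rows": "0 0 -3 0 0 0 1;0 0 -3 0 0 0 1;0 0 -3 0 0 0 1;0 0 -2.5 0 0 0 1;0 0 0 0 0 0 1"
}}

```text
time: 5.82
position: [0.5574, 0.0954, 0.2012]
tool_rot: [2.285, 2.154, 0.005]
ft_force: [-0.7, 0.3, -2.3]
grip_width: 0.476
grip_force: 20.0
```

```bash
python3 go.py .556 .309 .2 80.5
```

```text
t 5.825 p [0.5574 0.0954 0.2012] yaw -3.38 down [ 0.003  0.001 -1.   ] q [-0.75  0.16  0.59  1.72 -0.1   1.29 -0.19] w 0.47571431762066324
shift cm in tool now [21.31 -1.4   0.15] in goal axes [ 3.66 21.04  0.12] turn [ 4.000e-03  1.000e-03 -1.464e+00]
```

Emit:
{"api": "jog_arm", "payload": {
  "rows": "3.55 -.23 0 0 0 0 1;3.55 -.23 0 0 0 0 1;3.55 -.23 0 0 0 0 1;3.55 -.23 0 0 0 0 1;3.55 -.23 0 0 0 0 1"
}}

```text
time: 6.45
position: [0.5543, 0.2738, 0.1974]
tool_rot: [-2.286, -2.154, 0.005]
ft_force: [0.7, 0.2, -2.7]
grip_width: 0.476
grip_force: 20.0
```

Emit:
{"api": "jog_arm", "payload": {
  "rows": "3.55 -.23 0 0 0 0 1;0 0 0 0 0 -.163 1;0 0 0 0 0 -.163 1;0 0 0 0 0 -.163 1;0 0 0 0 0 -.163 1"
}}

```text
time: 7.08
position: [0.5542, 0.3082, 0.1972]
tool_rot: [-1.467, -2.776, 0.005]
ft_force: [-0.4, 0.8, -1.2]
grip_width: 0.482
grip_force: 20.0
```

Emit:
{"api": "jog_arm", "payload": {
  "rows": "0 0 0 0 0 -.163 1;0 0 0 0 0 -.163 1;0 0 0 0 0 -.163 1;0 0 0 0 0 -.163 1;0 0 0 0 0 -.163 1"
}}

```text
time: 7.7
position: [0.5542, 0.3082, 0.1971]
tool_rot: [-0.247, -3.129, 0.003]
ft_force: [0.3, 0.2, -2.2]
grip_width: 0.473
grip_force: 20.0
```

Emit:
{"api": "jog_arm", "payload": {
  "rows": "0 0 0 0 0 0 1;0 0 3.5 0 0 0 1;0 0 3.5 0 0 0 1;0 0 3.5 0 0 0 1;0 0 0 0 0 0 1"
}}

```text
time: 8.32
position: [0.5523, 0.3071, 0.0904]
tool_rot: [-0.259, -3.124, 0.008]
ft_force: [-0.2, -1.5, -1.5]
grip_width: 0.476
grip_force: 20.0
```

```bash
python3 go.py .556 .309 .056 80.5
```

```text
t 8.325 p [0.5523 0.3071 0.0904] yaw 80.53 down [-0.007 -0.005 -1.   ] q [-0.76  0.39  0.26  1.65 -0.11  1.13  0.94] w 0.4763950351486266
shift cm in tool now [-0.36  0.26  3.44] in goal axes [-0.34  0.25  3.44] turn [-0.006 -0.006  0.   ]
```

Emit:
{"api": "jog_arm", "payload": {
  "rows": "-.2 .2 1.5 0 0 0 1;0 0 1.3 0 0 0 1;0 0 .6 0 0 0 1;0 0 0 0 0 0 1;0 0 0 0 0 0 1"
}}

```text
time: 8.95
position: [0.5579, 0.3106, 0.0612]
tool_rot: [0.256, 3.13, 0.001]
ft_force: [-0.1, -0.6, -1.7]
grip_width: 0.478
grip_force: 20.0
```

Emit:
{"api": "jog_arm", "payload": {
  "rows": "0 0 0 0 0 0 -1;0 0 0 0 0 0 -1;0 0 0 0 0 0 -1;0 0 0 0 0 0 -1;0 0 0 0 0 0 -1"
}}

```text
time: 9.57
position: [0.5575, 0.3104, 0.0606]
tool_rot: [0.255, 3.131, 0.0]
ft_force: [-0.7, -0.3, 0.5]
grip_width: 0.948
grip_force: 0.0
```

Emit:
{"api": "jog_arm", "payload": {
  "rows": "0 0 0 0 0 0 -1;0 0 -3.5 0 0 0 -1;0 0 -4 0 0 0 -1;0 0 -4 0 0 0 -1;0 0 -4 0 0 0 -1"
}}

```text
time: 10.2
position: [0.5574, 0.3103, 0.2169]
tool_rot: [0.256, 3.131, 0.0]
ft_force: [0.6, 0.3, 0.1]
grip_width: 0.999
grip_force: 0.0
```

```bash
python3 go.py .5525 .040 .2 -3.4
```

```text
t 10.2 p [0.5574 0.3103 0.2169] yaw 80.67 down [ 0.  0. -1.] q [-0.77  0.3   0.28  1.5  -0.08  1.35  0.92] w 0.9987589939219371
shift cm in tool now [ -3.9  -26.75   1.69] in goal axes [-27.01   1.12   1.69] turn [ 0.    -0.     1.467]
```

Emit:
{"api": "jog_arm", "payload": {
  "rows": "-.56 -3.82 0 0 0 0 -1;-.56 -3.82 0 0 0 0 -1;-.56 -3.82 0 0 0 0 -1;-.56 -3.82 0 0 0 0 -1;-.56 -3.82 0 0 0 0 -1"
}}

```text
time: 10.82
position: [0.554, 0.1161, 0.2157]
tool_rot: [0.256, 3.131, 0.0]
ft_force: [0.4, -0.7, -0.7]
grip_width: 1.003
grip_force: 0.0
```

Emit:
{"api": "jog_arm", "payload": {
  "rows": "-.55 -3.82 0 0 0 0 -1;-.55 -3.83 0 0 0 0 -1;0 0 0 0 0 .163 -1;0 0 0 0 0 .163 -1;0 0 0 0 0 .163 -1"
}}

```text
time: 11.45
position: [0.5525, 0.0399, 0.2156]
tool_rot: [1.014, 2.973, 0.0]
ft_force: [0.7, 0.7, -0.2]
grip_width: 1.004
grip_force: 0.0
```

Emit:
{"api": "jog_arm", "payload": {
  "rows": "0 0 0 0 0 .163 -1;0 0 0 0 0 .163 -1;0 0 0 0 0 .163 -1;0 0 0 0 0 .163 -1;0 0 0 0 0 .163 -1"
}}

```text
time: 12.08
position: [0.5525, 0.0401, 0.2156]
tool_rot: [-2.109, -2.328, -0.0]
ft_force: [-0.1, -0.7, 0.6]
grip_width: 0.999
grip_force: 0.0
```

Emit:
{"api": "jog_arm", "payload": {
  "rows": "0 0 0 0 0 .163 -1;0 0 0 0 0 0 -1;0 0 0 0 0 0 -1"
}}

```text
time: 12.45
position: [0.5525, 0.0401, 0.2156]
tool_rot: [-2.283, -2.158, -0.0]
ft_force: [0.3, -0.6, -0.4]
grip_width: 1.001
grip_force: 0.0
```

```bash
python3 go.py .5525 .040 .059 -3.4; python3 -c "
from h import *
for n in('top','scene'):
    d=grab(n); cv2.imwrite('pics/%s2.png'%n,d['img'])
a=cv2.imread('pics/top2.png')[130:280,60:250];b=cv2.imread('pics/scene2.png')[150:310,220:410]
cv2.imwrite('pics/g2.png',np.hstack([cv2.resize(a,(380,300)),cv2.resize(b,(380,300))]))"
```

```text
t 12.45 p [0.5525 0.0401 0.2156] yaw -3.22 down [ 0.  0. -1.] q [-0.6   0.12  0.53  1.72 -0.06  1.31 -0.12] w 1.001019601905075
shift cm in tool now [-1.000e-02 -0.000e+00  1.566e+01] in goal axes [-1.000e-02 -0.000e+00  1.566e+01] turn [ 0.    -0.     0.003]
```

View pics/g2.png

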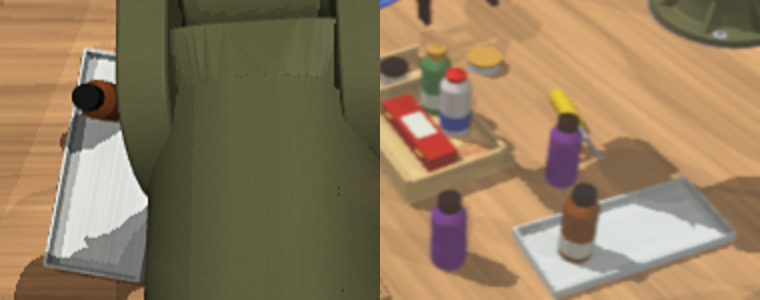

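Oil stands upright in the tray (right panel, about (578,222)), and the other bottles and the box are undisturbed.

Emit:
{"api": "jog_arm", "payload": {
  "rows": "0 0 4.5 0 0 0 -1;0 0 4.5 0 0 0 -1;0 0 4 0 0 0 -1;0 0 2.1 0 0 0 -1;0 0 .55 0 0 0 -1"
}}

```text
time: 13.18
position: [0.5515, 0.04, 0.0576]
tool_rot: [-2.284, -2.155, 0.004]
ft_force: [0.3, -0.6, 1.0]
grip_width: 1.001
grip_force: 0.0
```

Emit:
{"api": "jog_arm", "payload": {
  "rows": "0 0 0 0 0 0 -1;0 0 0 0 0 0 1;0 0 0 0 0 0 1;0 0 0 0 0 0 1;0 0 0 0 0 0 1"
}}

```text
time: 13.8
position: [0.5527, 0.0402, 0.0593]
tool_rot: [2.286, 2.155, 0.001]
ft_force: [-1.0, 0.6, -0.5]
grip_width: 0.633
grip_force: 0.0
```

Emit:
{"api": "jog_arm", "payload": {
  "rows": "0 0 0 0 0 0 1;0 0 0 0 0 0 1;0 0 0 0 0 0 1;0 0 0 0 0 0 1;0 0 0 0 0 0 1"
}}

```text
time: 14.42
position: [0.5527, 0.0401, 0.0591]
tool_rot: [2.286, 2.155, 0.0]
ft_force: [0.2, -0.6, 0.9]
grip_width: 0.474
grip_force: 20.0
```

Emit:
{"api": "jog_arm", "payload": {
  "rows": "0 0 -.5 0 0 0 1;0 0 -3 0 0 0 1;0 0 -4 0 0 0 1;0 0 -4 0 0 0 1;0 0 -2.5 0 0 0 1"
}}

```text
time: 15.05
position: [0.553, 0.0401, 0.2012]
tool_rot: [2.286, 2.154, 0.003]
ft_force: [-0.1, -0.4, -1.6]
grip_width: 0.476
grip_force: 19.9
```

Emit:
{"api": "jog_arm", "payload": {
  "rows": "3.45 -1.02 0 0 0 0 1;3.45 -1.02 0 0 0 0 1;3.45 -1.02 0 0 0 0 1;3.45 -1.02 0 0 0 0 1;3.45 -1.02 0 0 0 0 1"
}}

```text
time: 15.68
position: [0.5112, 0.2162, 0.199]
tool_rot: [-2.286, -2.155, 0.001]
ft_force: [0.4, -0.2, -1.1]
grip_width: 0.474
grip_force: 19.9
```

Emit:
{"api": "jog_arm", "payload": {
  "rows": "3.45 -1.02 0 0 0 0 1;3.45 -1.02 0 0 0 0 1;3.45 -1.02 0 0 0 0 1;0 0 0 0 0 -.163 1;0 0 0 0 0 -.163 1"
}}

```text
time: 16.3
position: [0.4867, 0.3208, 0.1987]
tool_rot: [1.898, 2.504, -0.002]
ft_force: [0.2, -0.7, -1.7]
grip_width: 0.476
grip_force: 19.9
```

Emit:
{"api": "jog_arm", "payload": {
  "rows": "0 0 0 0 0 -.163 1;0 0 0 0 0 -.163 1;0 0 0 0 0 -.163 1;0 0 0 0 0 -.163 1;0 0 0 0 0 -.163 1"
}}

```text
time: 16.92
position: [0.4871, 0.3201, 0.1988]
tool_rot: [-0.752, -3.05, 0.001]
ft_force: [-0.5, -0.5, -1.7]
grip_width: 0.475
grip_force: 19.9
```

Emit:
{"api": "jog_arm", "payload": {
  "rows": "0 0 0 0 0 -.163 1;0 0 0 0 0 -.163 1;0 0 0 0 0 0 1;0 0 0 0 0 0 1"
}}

```text
time: 17.42
position: [0.4873, 0.3203, 0.199]
tool_rot: [-0.26, -3.131, 0.0]
ft_force: [0.4, -1.4, -0.9]
grip_width: 0.479
grip_force: 19.9
```

```bash
python3 go.py .487 .320 .056 80.5
```

```text
t 17.425 p [0.4873 0.3203 0.199 ] yaw 80.52 down [-0. -0. -1.] q [-0.8   0.19  0.19  1.66 -0.04  1.29  0.81] w 0.4785624973945458
shift cm in tool now [ 0.02 -0.03 14.3 ] in goal axes [ 0.02 -0.03 14.3 ] turn [-0. -0.  0.]
```

Emit:
{"api": "jog_arm", "payload": {
  "rows": "0 0 4.5 0 0 0 1;0 0 4.5 0 0 0 1;0 0 3 0 0 0 1;0 0 1.5 0 0 0 1;0 0 .5 0 0 0 1"
}}

```text
time: 18.05
position: [0.4874, 0.3204, 0.0587]
tool_rot: [-0.257, -3.131, 0.001]
ft_force: [-0.3, 0.7, -1.8]
grip_width: 0.476
grip_force: 20.0
```

Emit:
{"api": "jog_arm", "payload": {
  "rows": "0 0 .3 0 0 0 1;0 0 .05 0 0 0 1;0 0 0 0 0 0 1;0 0 0 0 0 0 -1;0 0 0 0 0 0 -1"
}}

```text
time: 18.68
position: [0.4878, 0.3207, 0.0562]
tool_rot: [0.255, 3.13, 0.001]
ft_force: [0.5, 0.0, -0.6]
grip_width: 0.621
grip_force: 0.0
```

Emit:
{"api": "jog_arm", "payload": {
  "rows": "0 0 0 0 0 0 -1;0 0 0 0 0 0 -1;0 0 0 0 0 0 -1;0 0 0 0 0 0 -1;0 0 -2 0 0 0 -1"
}}

```text
time: 19.3
position: [0.4862, 0.3196, 0.0742]
tool_rot: [-0.255, -3.128, 0.004]
ft_force: [0.3, 0.3, -0.4]
grip_width: 0.996
grip_force: 0.0
```

Emit:
{"api": "jog_arm", "payload": {
  "rows": "0 0 -4.5 0 0 0 -1;0 0 -4.5 0 0 0 -1;0 0 -4.5 0 0 0 -1;-1.456 -4.01 0 0 0 0 -1;-1.456 -4.01 0 0 0 0 -1"
}}

```text
time: 19.92
position: [0.5035, 0.2361, 0.2114]
tool_rot: [0.253, 3.13, 0.001]
ft_force: [0.0, 0.0, -1.0]
grip_width: 1.0
grip_force: 0.0
```

Emit:
{"api": "jog_arm", "payload": {
  "rows": "-1.456 -4.01 0 0 0 0 -1;-1.456 -4.01 0 0 0 0 -1;-1.456 -4.01 0 0 0 0 -1;-1.456 -4.01 0 0 0 0 -1;-1.456 -4.01 0 0 0 0 -1"
}}

```text
time: 20.55
position: [0.5426, 0.0256, 0.2107]
tool_rot: [0.255, 3.131, 0.001]
ft_force: [1.1, -0.0, -0.9]
grip_width: 1.001
grip_force: 0.0
```

Emit:
{"api": "jog_arm", "payload": {
  "rows": "-1.456 -4.01 0 0 0 0 -1;0 0 0 0 0 .163 -1;0 0 0 0 0 .163 -1;0 0 0 0 0 .163 -1;0 0 0 0 0 .163 -1"
}}

```text
time: 21.18
position: [0.5503, -0.015, 0.2105]
tool_rot: [-1.253, -2.881, -0.0]
ft_force: [0.6, 0.2, -0.6]
grip_width: 1.001
grip_force: 0.0
```

Emit:
{"api": "jog_arm", "payload": {
  "rows": "0 0 0 0 0 .163 -1;0 0 0 0 0 .163 -1;0 0 0 0 0 .163 -1;0 0 0 0 0 .163 -1;0 0 0 0 0 .163 -1"
}}

```text
time: 21.8
position: [0.5503, -0.015, 0.2106]
tool_rot: [-2.292, -2.149, -0.0]
ft_force: [0.2, -0.1, 0.0]
grip_width: 0.997
grip_force: 0.0
```

Emit:
{"api": "jog_arm", "payload": {
  "rows": "0 0 0 0 0 0 -1;0 0 0 0 0 0 -1"
}}

```text
time: 22.05
position: [0.5503, -0.015, 0.2106]
tool_rot: [-2.283, -2.158, -0.0]
ft_force: [-0.3, 0.1, -0.3]
grip_width: 0.998
grip_force: 0.0
```

```bash
python3 go.py .549 -.0155 .059 -3.4; python3 -c "
from h import *
d=grab('scene'); cv2.imwrite('pics/scene3.png',cv2.resize(d['img'][130:310,160:420],(520,360)))"
```

```text
t 22.05 p [ 0.5503 -0.015   0.2106] yaw -3.23 down [-0.  0. -1.] q [-0.52  0.12  0.55  1.74 -0.06  1.3  -0.02] w 0.9982244597899934
shift cm in tool now [-0.06 -0.13 15.16] in goal axes [-0.06 -0.13 15.16] turn [-0.    -0.     0.003]
```

View pics/scene3.png

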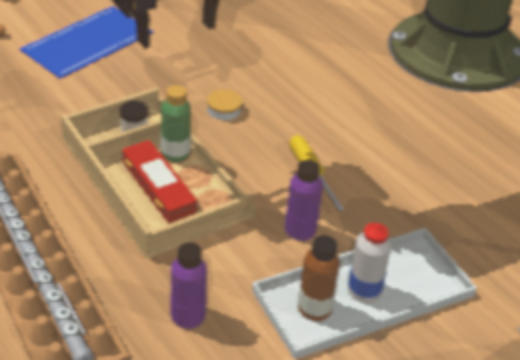

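Oil (318,280) and solvent (368,262) stand upright in the tray. Only the green bottle (176,125) is left in the caddy.

Emit:
{"api": "jog_arm", "payload": {
  "rows": "-.05 -.1 4.5 0 0 0 -1;0 0 4.5 0 0 0 -1;0 0 4 0 0 0 -1;0 0 1.6 0 0 0 -1;0 0 .55 0 0 0 -1"
}}

```text
time: 22.72
position: [0.5494, -0.0155, 0.0588]
tool_rot: [-2.285, -2.155, 0.001]
ft_force: [-0.8, -0.8, 0.2]
grip_width: 0.999
grip_force: 0.0
```

Emit:
{"api": "jog_arm", "payload": {
  "rows": "0 0 0 0 0 0 -1;0 0 0 0 0 0 1;0 0 0 0 0 0 1;0 0 0 0 0 0 1;0 0 0 0 0 0 1"
}}

```text
time: 23.35
position: [0.5494, -0.0154, 0.0592]
tool_rot: [2.286, 2.155, 0.001]
ft_force: [0.4, -0.1, 0.8]
grip_width: 0.631
grip_force: 0.0
```

Emit:
{"api": "jog_arm", "payload": {
  "rows": "0 0 0 0 0 0 1;0 0 0 0 0 0 1;0 0 0 0 0 0 1;0 0 0 0 0 0 1;0 0 0 0 0 0 1"
}}

```text
time: 23.98
position: [0.5494, -0.0154, 0.0591]
tool_rot: [2.286, 2.155, 0.0]
ft_force: [0.8, -0.2, 0.0]
grip_width: 0.48
grip_force: 19.9
```

Emit:
{"api": "jog_arm", "payload": {
  "rows": "0 0 -.5 0 0 0 1;0 0 -3 0 0 0 1;0 0 -4 0 0 0 1;0 0 -4 0 0 0 1;0 0 -2.5 0 0 0 1"
}}

```text
time: 24.6
position: [0.5498, -0.0156, 0.2014]
tool_rot: [2.285, 2.154, 0.003]
ft_force: [0.4, 0.3, -1.0]
grip_width: 0.478
grip_force: 19.9
```

Emit:
{"api": "jog_arm", "payload": {
  "rows": "3.76 -1.68 0 0 0 0 1;3.76 -1.68 0 0 0 0 1;3.76 -1.68 0 0 0 0 1;3.76 -1.68 0 0 0 0 1;3.76 -1.68 0 0 0 0 1"
}}

```text
time: 25.22
position: [0.4758, 0.1782, 0.1992]
tool_rot: [-2.286, -2.155, -0.0]
ft_force: [0.9, 0.2, -1.4]
grip_width: 0.479
grip_force: 19.9
```

Emit:
{"api": "jog_arm", "payload": {
  "rows": "3.76 -1.68 0 0 0 0 1;3.76 -1.68 0 0 0 0 1;3.76 -1.68 0 0 0 0 1;3.76 -1.68 0 0 0 0 1;0 0 0 0 0 -.163 1"
}}

```text
time: 25.85
position: [0.4157, 0.3351, 0.1988]
tool_rot: [-2.09, -2.344, 0.001]
ft_force: [0.9, -0.7, -1.7]
grip_width: 0.474
grip_force: 19.9
```

Emit:
{"api": "jog_arm", "payload": {
  "rows": "0 0 0 0 0 -.163 1;0 0 0 0 0 -.163 1;0 0 0 0 0 -.163 1;0 0 0 0 0 -.163 1;0 0 0 0 0 -.163 1"
}}

```text
time: 26.48
position: [0.4182, 0.3309, 0.199]
tool_rot: [-0.998, -2.979, 0.001]
ft_force: [-0.2, 0.3, -1.3]
grip_width: 0.473
grip_force: 19.9
```

Emit:
{"api": "jog_arm", "payload": {
  "rows": "0 0 0 0 0 -.163 1;0 0 0 0 0 -.163 1;0 0 0 0 0 -.163 1;0 0 0 0 0 0 1;0 0 0 0 0 0 1"
}}

```text
time: 27.1
position: [0.4183, 0.3311, 0.1991]
tool_rot: [-0.26, -3.131, 0.0]
ft_force: [0.6, -0.8, -1.1]
grip_width: 0.479
grip_force: 19.9
```

```bash
python3 go.py .418 .3316 .056 80.5
```

```text
t 27.1 p [0.4183 0.3311 0.1991] yaw 80.51 down [-0. -0. -1.] q [-0.87  0.09  0.16  1.78 -0.01  1.28  0.7 ] w 0.47856926156259033
shift cm in tool now [ 0.04  0.04 14.31] in goal axes [ 0.04  0.04 14.31] turn [-0. -0.  0.]
```

Emit:
{"api": "jog_arm", "payload": {
  "rows": "0 0 4.5 0 0 0 1;0 0 4.5 0 0 0 1;0 0 3 0 0 0 1;0 0 1.5 0 0 0 1;0 0 .5 0 0 0 1"
}}

```text
time: 27.72
position: [0.4183, 0.3312, 0.0588]
tool_rot: [-0.257, -3.131, 0.001]
ft_force: [0.0, 0.6, -1.7]
grip_width: 0.476
grip_force: 19.9
```

Emit:
{"api": "jog_arm", "payload": {
  "rows": "0 0 .3 0 0 0 1;0 0 .05 0 0 0 1;0 0 0 0 0 0 1;0 0 0 0 0 0 -1;0 0 0 0 0 0 -1"
}}

```text
time: 28.35
position: [0.4187, 0.3316, 0.0561]
tool_rot: [0.255, 3.13, 0.001]
ft_force: [0.3, -0.1, 0.5]
grip_width: 0.621
grip_force: 0.0
```

Emit:
{"api": "jog_arm", "payload": {
  "rows": "0 0 0 0 0 0 -1;0 0 0 0 0 0 -1;0 0 0 0 0 0 -1;0 0 0 0 0 0 -1;0 0 -2 0 0 0 -1"
}}

```text
time: 28.98
position: [0.4172, 0.3303, 0.0743]
tool_rot: [-0.255, -3.129, 0.004]
ft_force: [0.2, 0.1, 0.2]
grip_width: 0.996
grip_force: 0.0
```

Emit:
{"api": "jog_arm", "payload": {
  "rows": "0 0 -4.5 0 0 0 -1;0 0 -4.5 0 0 0 -1;0 0 -4.5 0 0 0 -1;-2.94 -3.24 0 0 0 0 -1;-2.94 -3.24 0 0 0 0 -1"
}}

```text
time: 29.6
position: [0.4665, 0.2575, 0.2115]
tool_rot: [0.252, 3.13, 0.002]
ft_force: [0.1, -0.6, 0.2]
grip_width: 1.0
grip_force: 0.0
```

Emit:
{"api": "jog_arm", "payload": {
  "rows": "-2.94 -3.24 0 0 0 0 -1;-2.94 -3.24 0 0 0 0 -1;-2.94 -3.24 0 0 0 0 -1;-2.94 -3.24 0 0 0 0 -1;-2.94 -3.24 0 0 0 0 -1"
}}

```text
time: 30.22
position: [0.5853, 0.073, 0.2106]
tool_rot: [0.255, 3.131, 0.0]
ft_force: [0.7, -0.2, 0.1]
grip_width: 0.997
grip_force: 0.0
```

Emit:
{"api": "jog_arm", "payload": {
  "rows": "-2.94 -3.24 0 0 0 0 -1;0 0 0 0 0 .163 -1;0 0 0 0 0 .163 -1;0 0 0 0 0 .163 -1;0 0 0 0 0 .163 -1"
}}

```text
time: 30.85
position: [0.6083, 0.0374, 0.2104]
tool_rot: [-1.252, -2.881, 0.0]
ft_force: [0.5, -0.4, -0.2]
grip_width: 1.001
grip_force: 0.0
```

Emit:
{"api": "jog_arm", "payload": {
  "rows": "0 0 0 0 0 .163 -1;0 0 0 0 0 .163 -1;0 0 0 0 0 .163 -1;0 0 0 0 0 .163 -1;0 0 0 0 0 .163 -1"
}}

```text
time: 31.48
position: [0.6084, 0.0375, 0.2105]
tool_rot: [-2.292, -2.149, 0.0]
ft_force: [-0.1, -0.6, 0.5]
grip_width: 0.999
grip_force: 0.0
```

Emit:
{"api": "jog_arm", "payload": {
  "rows": "0 0 0 0 0 0 -1;0 0 0 0 0 0 -1"
}}

```text
time: 31.72
position: [0.6084, 0.0375, 0.2105]
tool_rot: [-2.283, -2.158, -0.0]
ft_force: [0.1, 0.6, -0.2]
grip_width: 1.006
grip_force: 0.0
```

```bash
python3 go.py .608 .0364 .013 -3.4; python3 -c "
from h import *
d=grab('scene'); cv2.imwrite('pics/scene4.png',cv2.resize(d['img'][130:310,160:420],(520,360)))"
```

```text
t 31.725 p [0.6084 0.0375 0.2105] yaw -3.22 down [-0.  0. -1.] q [-0.62  0.27  0.63  1.6  -0.16  1.33 -0.03] w 1.0055477363045524
shift cm in tool now [-0.11 -0.03 19.75] in goal axes [-0.11 -0.03 19.75] turn [-0.    -0.     0.003]
```

View pics/scene4.png

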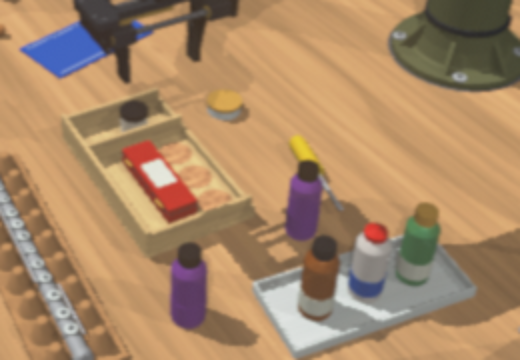

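All three bottles stand in the tray: oil (318,280), solvent (368,262), green (418,247). The box (160,180) is free in the caddy with nothing in front of it.

Emit:
{"api": "jog_arm", "payload": {
  "rows": "-.1 0 4.5 0 0 0 -.6;0 0 4.5 0 0 0 -.6;0 0 4.5 0 0 0 -.6;0 0 3 0 0 0 -.6;0 0 0 0 0 0 -.6",
  "force": 25
}}

```text
time: 32.4
position: [0.6062, 0.0363, 0.0431]
tool_rot: [-2.283, -2.154, 0.007]
ft_force: [-0.0, 0.2, 1.3]
grip_width: 0.801
grip_force: 0.0
```

Emit:
{"api": "jog_arm", "payload": {
  "rows": "0 0 1.5 0 0 0 -.6;0 0 1 0 0 0 -.6;0 0 .6 0 0 0 -.6;0 0 0 0 0 0 -.6;0 0 0 0 0 0 1"
}}

```text
time: 33.02
position: [0.6088, 0.0365, 0.015]
tool_rot: [2.286, 2.155, 0.001]
ft_force: [-0.4, -0.2, 0.0]
grip_width: 0.75
grip_force: 0.0
```

Emit:
{"api": "jog_arm", "payload": {
  "rows": "0 0 0 0 0 0 1;0 0 0 0 0 0 1;0 0 0 0 0 0 1;0 0 0 0 0 0 1;0 0 0 0 0 0 1"
}}

```text
time: 33.65
position: [0.6085, 0.0365, 0.0148]
tool_rot: [2.286, 2.155, 0.001]
ft_force: [-0.8, 0.5, 1.7]
grip_width: 0.505
grip_force: 25.0
```

```bash
python3 go.py .608 .0364 .013 -3.4
```

```text
t 33.65 p [0.6085 0.0365 0.0148] yaw -3.38 down [ 0.  0. -1.] q [-0.56  0.46  0.57  1.78 -0.29  0.98  0.06] w 0.5045750296020702
shift cm in tool now [-0.01 -0.05  0.18] in goal axes [-0.01 -0.05  0.18] turn [ 0. -0.  0.]
```

Emit:
{"api": "jog_arm", "payload": {
  "rows": "0 0 -.5 0 0 0 1;0 0 -2.5 0 0 0 1;0 0 -4 0 0 0 1;0 0 -4 0 0 0 1;0 0 -2 0 0 0 1"
}}

```text
time: 34.28
position: [0.6093, 0.0363, 0.1468]
tool_rot: [2.285, 2.154, 0.004]
ft_force: [0.1, -0.4, -0.9]
grip_width: 0.502
grip_force: 25.0
```

Emit:
{"api": "jog_arm", "payload": {
  "rows": "-3.84 -.664 0 0 0 0 1;-3.84 -.664 0 0 0 0 1;-3.84 -.664 0 0 0 0 1;-3.84 -.664 0 0 0 0 1;-3.84 -.664 0 0 0 0 1"
}}

```text
time: 34.9
position: [0.5629, -0.1542, 0.1437]
tool_rot: [-2.285, -2.154, 0.001]
ft_force: [-0.1, 0.4, -0.7]
grip_width: 0.502
grip_force: 25.0
```

Emit:
{"api": "jog_arm", "payload": {
  "rows": "-3.84 -.664 0 0 0 0 1;-3.84 -.664 0 0 0 0 1;-3.84 -.664 0 0 0 0 1;-3.84 -.664 0 0 0 0 1;-3.84 -.664 0 0 0 0 1"
}}

```text
time: 35.52
position: [0.5187, -0.3436, 0.1435]
tool_rot: [-2.284, -2.154, 0.001]
ft_force: [-0.1, 0.2, -1.0]
grip_width: 0.503
grip_force: 25.0
```

Emit:
{"api": "jog_arm", "payload": {
  "rows": "0 0 0 0 0 .165 1;0 0 0 0 0 .165 1;0 0 0 0 0 .165 1;0 0 0 0 0 .165 1;0 0 0 0 0 .165 1"
}}

```text
time: 36.15
position: [0.519, -0.3425, 0.1435]
tool_rot: [-2.96, -1.049, 0.002]
ft_force: [-0.4, 0.4, -1.1]
grip_width: 0.505
grip_force: 25.0
```

Emit:
{"api": "jog_arm", "payload": {
  "rows": "0 0 0 0 0 .165 1;0 0 0 0 0 .165 1;0 0 0 0 0 .165 1;0 0 0 0 0 0 1;0 0 0 0 0 0 1"
}}

```text
time: 36.78
position: [0.5193, -0.3427, 0.1441]
tool_rot: [-3.126, -0.305, 0.001]
ft_force: [-0.2, -0.9, -1.4]
grip_width: 0.504
grip_force: 25.0
```

```bash
python3 go.py .519 -.343 .0108 -79
```

```text
t 36.775 p [ 0.5193 -0.3427  0.1441] yaw -78.84 down [-0.001  0.    -1.   ] q [-0.25  0.48  1.04  1.65 -0.43  1.26 -0.5 ] w 0.5040903330951616
shift cm in tool now [-0.03  0.03 13.33] in goal axes [-0.03  0.02 13.33] turn [-0.001  0.001  0.003]
```

Lower 13.3 cm, release, rise, then look.

Emit:
{"api": "jog_arm", "payload": {
  "rows": "0 0 4 0 0 0 1;0 0 4 0 0 0 1;0 0 2.8 0 0 0 1;0 0 1.5 0 0 0 1;0 0 .6 0 0 0 1"
}}

```text
time: 37.4
position: [0.5194, -0.343, 0.0151]
tool_rot: [-3.127, -0.302, 0.0]
ft_force: [0.7, 0.1, -1.0]
grip_width: 0.504
grip_force: 25.0
```

Emit:
{"api": "jog_arm", "payload": {
  "rows": "0 0 .3 0 0 0 1;0 0 .1 0 0 0 1;0 0 0 0 0 0 1;0 0 0 0 0 0 -.6;0 0 0 0 0 0 -.6"
}}

```text
time: 38.02
position: [0.5198, -0.3432, 0.012]
tool_rot: [3.127, 0.301, 0.001]
ft_force: [0.4, 0.2, -0.1]
grip_width: 0.645
grip_force: 0.0
```

Emit:
{"api": "jog_arm", "payload": {
  "rows": "0 0 0 0 0 0 -.6;0 0 0 0 0 0 -.6;0 0 0 0 0 0 -.6;0 0 -2 0 0 0 -.6;0 0 -4 0 0 0 -1"
}}

```text
time: 38.65
position: [0.5186, -0.3425, 0.0719]
tool_rot: [-3.126, -0.3, 0.004]
ft_force: [0.8, 0.3, 0.7]
grip_width: 0.853
grip_force: 0.0
```

Emit:
{"api": "jog_arm", "payload": {
  "rows": "0 0 -4.5 0 0 0 -1;0 0 -4.5 0 0 0 -1;0 0 -4.5 0 0 0 -1;0 0 0 0 0 0 -1;0 0 0 0 0 0 -1"
}}

```text
time: 39.28
position: [0.5193, -0.3429, 0.2069]
tool_rot: [-3.127, -0.301, -0.001]
ft_force: [-0.4, 0.1, -0.2]
grip_width: 0.997
grip_force: 0.0
```

```bash
python3 go.py .418 .3316 .2 80.5; python3 -c "
from h import *
for n in('top','scene'):
    d=grab(n); cv2.imwrite('pics/%s5.png'%n,d['img'])
a=cv2.imread('pics/top5.png')[100:290,60:470];b=cv2.imread('pics/scene5.png')[120:290,150:410]
cv2.imwrite('pics/g5.png',np.hstack([cv2.resize(a,(430,200)),cv2.resize(b,(350,229))[:200]]))"
```

```text
t 39.275 p [ 0.5193 -0.3429  0.2069] yaw -79.02 down [ 0.001  0.    -1.   ] q [-0.28  0.43  1.08  1.58 -0.38  1.37 -0.54] w 0.9970416008895882
shift cm in tool now [  2.91 -68.14   0.71] in goal axes [21.12 64.85  0.69] turn [ 1.000e-03 -1.000e-03 -2.784e+00]
```

View pics/g5.png

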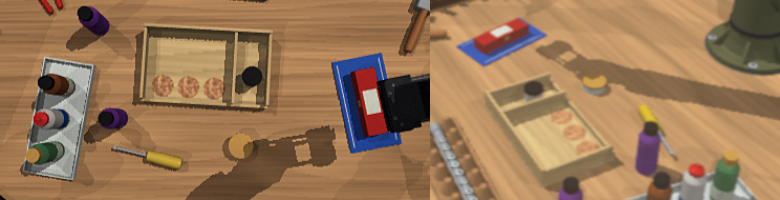

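Pad box lies flat and centred along the mat (left panel at (370,102)). The bottles are still upright in the tray and the corks are clear. Now I return the cleaner.

Emit:
{"api": "jog_arm", "payload": {
  "rows": "0 0 0 0 0 -.165 -1;0 0 0 0 0 -.165 -1;0 0 0 0 0 -.165 -1;0 0 0 0 0 -.165 -1;0 0 0 0 0 -.165 -1",
  "force": 20
}}

```text
time: 40.0
position: [0.5187, -0.3425, 0.2051]
tool_rot: [-2.738, -1.535, 0.003]
ft_force: [-0.4, -0.1, -0.2]
grip_width: 1.001
grip_force: 0.0
```

Emit:
{"api": "jog_arm", "payload": {
  "rows": "0 0 0 0 0 -.165 -1;0 0 0 0 0 -.165 -1;0 0 0 0 0 -.165 -1;4.76 -1 0 0 0 0 -1;4.76 -1 0 0 0 0 -1"
}}

```text
time: 40.62
position: [0.5039, -0.246, 0.205]
tool_rot: [-2.287, -2.151, 0.003]
ft_force: [0.7, -0.1, 1.2]
grip_width: 0.997
grip_force: 0.0
```

Emit:
{"api": "jog_arm", "payload": {
  "rows": "4.76 -1 0 0 0 0 -1;4.76 -1 0 0 0 0 -1;4.76 -1 0 0 0 0 -1;4.76 -1 0 0 0 0 -1;4.76 -1 0 0 0 0 -1"
}}

```text
time: 41.25
position: [0.468, -0.0047, 0.2056]
tool_rot: [-2.285, -2.155, 0.002]
ft_force: [0.6, -0.5, -0.1]
grip_width: 1.0
grip_force: 0.0
```

Emit:
{"api": "jog_arm", "payload": {
  "rows": "4.76 -1 0 0 0 0 -1;4.76 -1 0 0 0 0 -1;4.76 -1 0 0 0 0 -1;4.76 -1 0 0 0 0 -1;4.76 -1 0 0 0 0 -1"
}}

```text
time: 41.88
position: [0.4323, 0.2354, 0.2055]
tool_rot: [-2.286, -2.155, 0.003]
ft_force: [1.1, 0.0, 0.6]
grip_width: 1.004
grip_force: 0.0
```

Emit:
{"api": "jog_arm", "payload": {
  "rows": "4.76 -1 0 0 0 0 -1;4.76 -1 0 0 0 0 -1;0 0 0 0 0 -.163 -1;0 0 0 0 0 -.163 -1;0 0 0 0 0 -.163 -1"
}}

```text
time: 42.5
position: [0.4183, 0.33, 0.205]
tool_rot: [-1.689, -2.649, 0.005]
ft_force: [0.9, 0.1, -0.1]
grip_width: 1.003
grip_force: 0.0
```

Emit:
{"api": "jog_arm", "payload": {
  "rows": "0 0 0 0 0 -.163 -1;0 0 0 0 0 -.163 -1;0 0 0 0 0 -.163 -1;0 0 0 0 0 -.163 -1;0 0 0 0 0 -.163 -1"
}}

```text
time: 43.12
position: [0.4183, 0.3299, 0.2051]
tool_rot: [-0.501, -3.1, 0.004]
ft_force: [0.0, -0.0, -0.0]
grip_width: 1.002
grip_force: 0.0
```

Emit:
{"api": "jog_arm", "payload": {
  "rows": "0 0 0 0 0 -.163 -1;0 0 0 0 0 0 -1;0 0 0 0 0 0 -1"
}}

```text
time: 43.5
position: [0.4187, 0.3302, 0.2059]
tool_rot: [-0.26, -3.13, 0.002]
ft_force: [0.3, -0.9, -0.0]
grip_width: 0.997
grip_force: 0.0
```

```bash
python3 go.py .4186 .3315 .0555 80.5
```

```text
t 43.5 p [0.4187 0.3302 0.2059] yaw 80.52 down [-0.001 -0.001 -1.   ] q [-0.88  0.08  0.17  1.77 -0.01  1.29  0.7 ] w 0.9970537339812303
shift cm in tool now [ 0.02  0.14 15.04] in goal axes [ 0.03  0.12 15.04] turn [-0.001 -0.001  0.   ]
```

Emit:
{"api": "jog_arm", "payload": {
  "rows": "0 .12 4.5 0 0 0 -1;0 0 4.5 0 0 0 -1;0 0 3.7 0 0 0 -1;0 0 1.8 0 0 0 -1;0 0 .5 0 0 0 -1"
}}

```text
time: 44.12
position: [0.4189, 0.3314, 0.0559]
tool_rot: [-0.257, -3.13, 0.002]
ft_force: [-0.6, -0.3, -0.0]
grip_width: 0.997
grip_force: 0.0
```

Emit:
{"api": "jog_arm", "payload": {
  "rows": "0 0 0 0 0 0 -1;0 0 0 0 0 0 1;0 0 0 0 0 0 1;0 0 0 0 0 0 1;0 0 0 0 0 0 1"
}}

```text
time: 44.75
position: [0.4192, 0.3318, 0.0568]
tool_rot: [0.255, 3.131, 0.0]
ft_force: [0.1, 0.4, -0.4]
grip_width: 0.635
grip_force: 0.0
```

Emit:
{"api": "jog_arm", "payload": {
  "rows": "0 0 0 0 0 0 1;0 0 0 0 0 0 1;0 0 0 0 0 0 1;0 0 0 0 0 0 1;0 0 0 0 0 0 1"
}}

```text
time: 45.38
position: [0.4192, 0.3317, 0.0566]
tool_rot: [0.255, 3.131, 0.0]
ft_force: [0.1, 0.2, -0.4]
grip_width: 0.474
grip_force: 20.0
```

Emit:
{"api": "jog_arm", "payload": {
  "rows": "0 0 -.5 0 0 0 1;0 0 -3 0 0 0 1;0 0 -4 0 0 0 1;0 0 -4 0 0 0 1;0 0 -3 0 0 0 1"
}}

```text
time: 46.0
position: [0.4194, 0.3318, 0.2036]
tool_rot: [0.256, 3.13, 0.002]
ft_force: [-0.6, 0.3, -1.7]
grip_width: 0.472
grip_force: 20.0
```

Emit:
{"api": "jog_arm", "payload": {
  "rows": "-2.33 -4 0 0 0 0 1;-2.33 -4 0 0 0 0 1;-2.33 -4 0 0 0 0 1;-2.33 -4 0 0 0 0 1;-2.33 -4 0 0 0 0 1"
}}

```text
time: 46.62
position: [0.5019, 0.1139, 0.2017]
tool_rot: [0.255, 3.131, 0.001]
ft_force: [0.3, 0.5, -1.4]
grip_width: 0.474
grip_force: 20.0
```

Emit:
{"api": "jog_arm", "payload": {
  "rows": "-2.33 -4 0 0 0 0 1;-2.33 -4 0 0 0 0 1;-2.33 -4 0 0 0 0 1;0 0 0 0 0 .163 1;0 0 0 0 0 .163 1"
}}

```text
time: 47.25
position: [0.551, -0.0153, 0.2014]
tool_rot: [-0.771, -3.045, 0.0]
ft_force: [-0.5, -0.2, -1.5]
grip_width: 0.476
grip_force: 19.9
```

Emit:
{"api": "jog_arm", "payload": {
  "rows": "0 0 0 0 0 .163 1;0 0 0 0 0 .163 1;0 0 0 0 0 .163 1;0 0 0 0 0 .163 1;0 0 0 0 0 .163 1"
}}

```text
time: 47.88
position: [0.5509, -0.0143, 0.2015]
tool_rot: [-1.912, -2.492, 0.0]
ft_force: [0.2, 0.6, -0.3]
grip_width: 0.474
grip_force: 19.9
```

Emit:
{"api": "jog_arm", "payload": {
  "rows": "0 0 0 0 0 .163 1;0 0 0 0 0 .163 1;0 0 0 0 0 0 1;0 0 0 0 0 0 1"
}}

```text
time: 48.38
position: [0.5511, -0.0143, 0.2016]
tool_rot: [-2.283, -2.158, -0.0]
ft_force: [0.2, 0.3, -1.6]
grip_width: 0.473
grip_force: 20.0
```

```bash
python3 go.py .5494 -.0154 .060 -3.4
```

```text
t 48.375 p [ 0.5511 -0.0143  0.2016] yaw -3.22 down [-0.  0. -1.] q [-0.58  0.13  0.61  1.75 -0.08  1.29 -0.01] w 0.47250615169238136
shift cm in tool now [-0.12 -0.16 14.16] in goal axes [-0.12 -0.17 14.16] turn [-0.    -0.     0.003]
```

Emit:
{"api": "jog_arm", "payload": {
  "rows": "-.12 -.16 4.5 0 0 0 1;0 0 4.5 0 0 0 1;0 0 2.8 0 0 0 1;0 0 1.5 0 0 0 1;0 0 .4 0 0 0 1"
}}

```text
time: 49.0
position: [0.5494, -0.0154, 0.0642]
tool_rot: [-2.285, -2.156, 0.001]
ft_force: [0.1, 0.9, -1.8]
grip_width: 0.47
grip_force: 20.0
```

Emit:
{"api": "jog_arm", "payload": {
  "rows": "0 0 .25 0 0 0 1;0 0 .05 0 0 0 1;0 0 0 0 0 0 1;0 0 0 0 0 0 -1;0 0 0 0 0 0 -1"
}}

```text
time: 49.62
position: [0.55, -0.0154, 0.062]
tool_rot: [2.286, 2.155, 0.001]
ft_force: [0.4, 0.1, 0.2]
grip_width: 0.621
grip_force: 0.0
```

Emit:
{"api": "jog_arm", "payload": {
  "rows": "0 0 0 0 0 0 -1;0 0 0 0 0 0 -1;0 0 0 0 0 0 -1;0 0 0 0 0 0 -1;0 0 -2 0 0 0 -1"
}}

```text
time: 50.25
position: [0.5482, -0.0154, 0.0804]
tool_rot: [-2.285, -2.154, 0.005]
ft_force: [-0.2, -0.6, -0.2]
grip_width: 0.996
grip_force: 0.0
```

Emit:
{"api": "jog_arm", "payload": {
  "rows": "0 0 -4.5 0 0 0 -1;0 0 -4.5 0 0 0 -1;0 0 -3.5 0 0 0 -1;4.15 -1.02 0 0 0 0 -1;4.15 -1.02 0 0 0 0 -1"
}}

```text
time: 50.88
position: [0.5342, 0.0692, 0.2073]
tool_rot: [2.288, 2.153, 0.003]
ft_force: [-0.4, 0.1, -0.5]
grip_width: 1.0
grip_force: 0.0
```

Emit:
{"api": "jog_arm", "payload": {
  "rows": "4.15 -1.02 0 0 0 0 -1;4.15 -1.02 0 0 0 0 -1;4.15 -1.02 0 0 0 0 -1;4.15 -1.02 0 0 0 0 -1;4.15 -1.02 0 0 0 0 -1"
}}

```text
time: 51.5
position: [0.4951, 0.2801, 0.2066]
tool_rot: [-2.286, -2.155, -0.0]
ft_force: [0.5, 0.4, -0.1]
grip_width: 0.998
grip_force: 0.0
```

Emit:
{"api": "jog_arm", "payload": {
  "rows": "4.15 -1.02 0 0 0 0 -1;0 0 0 0 0 -.163 -1;0 0 0 0 0 -.163 -1;0 0 0 0 0 -.163 -1;0 0 0 0 0 -.163 -1"
}}

```text
time: 52.12
position: [0.4877, 0.3208, 0.2064]
tool_rot: [-1.468, -2.777, 0.0]
ft_force: [0.2, -0.5, 0.1]
grip_width: 0.997
grip_force: 0.0
```

Emit:
{"api": "jog_arm", "payload": {
  "rows": "0 0 0 0 0 -.163 -1;0 0 0 0 0 -.163 -1;0 0 0 0 0 -.163 -1;0 0 0 0 0 -.163 -1;0 0 0 0 0 -.163 -1"
}}

```text
time: 52.75
position: [0.4877, 0.3207, 0.2064]
tool_rot: [-0.247, -3.132, 0.0]
ft_force: [0.2, 0.5, 0.0]
grip_width: 1.002
grip_force: 0.0
```

Emit:
{"api": "jog_arm", "payload": {
  "rows": "0 0 0 0 0 0 -1;0 0 0 0 0 0 -1"
}}

```text
time: 53.0
position: [0.4877, 0.3208, 0.2065]
tool_rot: [-0.26, -3.131, -0.0]
ft_force: [0.3, 1.0, -0.2]
grip_width: 0.998
grip_force: 0.0
```

```bash
python3 go.py .4876 .3206 .0555 80.5; python3 -c "
from h import *
d=grab('scene'); cv2.imwrite('pics/scene6.png',cv2.resize(d['img'][130:310,160:420],(520,360)))"
```

```text
t 53.0 p [0.4877 0.3208 0.2065] yaw 80.51 down [-0.  0. -1.] q [-0.83  0.19  0.23  1.65 -0.04  1.31  0.81] w 0.997662280727117
shift cm in tool now [ 1.00e-02 -2.00e-02  1.51e+01] in goal axes [ 1.00e-02 -2.00e-02  1.51e+01] turn [ 0. -0.  0.]
```

View pics/scene6.png

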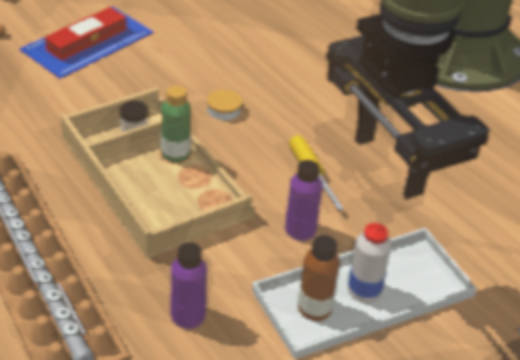

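Green is back at (176,125), the same pixel as at first. Solvent next.

Emit:
{"api": "jog_arm", "payload": {
  "rows": "0 0 4.5 0 0 0 -1;0 0 4.5 0 0 0 -1;0 0 3.7 0 0 0 -1;0 0 1.9 0 0 0 -1;0 0 .5 0 0 0 -1"
}}

```text
time: 53.68
position: [0.4874, 0.3206, 0.0549]
tool_rot: [-0.256, -3.13, 0.001]
ft_force: [-0.2, -0.4, 0.1]
grip_width: 0.997
grip_force: 0.0
```

Emit:
{"api": "jog_arm", "payload": {
  "rows": "0 0 0 0 0 0 -1;0 0 0 0 0 0 1;0 0 0 0 0 0 1;0 0 0 0 0 0 1;0 0 0 0 0 0 1"
}}

```text
time: 54.3
position: [0.4878, 0.3209, 0.0558]
tool_rot: [0.255, 3.131, 0.0]
ft_force: [-1.2, -0.2, 0.3]
grip_width: 0.632
grip_force: 0.0
```

Emit:
{"api": "jog_arm", "payload": {
  "rows": "0 0 0 0 0 0 1;0 0 0 0 0 0 1;0 0 0 0 0 0 1;0 0 0 0 0 0 1;0 0 0 0 0 0 1"
}}

```text
time: 54.92
position: [0.4877, 0.3209, 0.0556]
tool_rot: [0.255, 3.131, 0.0]
ft_force: [0.3, 0.9, -0.2]
grip_width: 0.475
grip_force: 20.0
```

Emit:
{"api": "jog_arm", "payload": {
  "rows": "0 0 -.5 0 0 0 1;0 0 -3 0 0 0 1;0 0 -4 0 0 0 1;0 0 -4 0 0 0 1;0 0 -3 0 0 0 1"
}}

```text
time: 55.55
position: [0.488, 0.3209, 0.2026]
tool_rot: [0.255, 3.13, 0.002]
ft_force: [-0.6, 0.4, -1.4]
grip_width: 0.476
grip_force: 20.0
```

Emit:
{"api": "jog_arm", "payload": {
  "rows": "-1.58 -3.8 0 0 0 0 1;-1.58 -3.8 0 0 0 0 1;-1.58 -3.8 0 0 0 0 1;-1.58 -3.8 0 0 0 0 1;-1.58 -3.8 0 0 0 0 1"
}}

```text
time: 56.18
position: [0.5348, 0.1191, 0.2007]
tool_rot: [-0.256, -3.131, -0.0]
ft_force: [0.4, 0.6, -2.0]
grip_width: 0.475
grip_force: 20.0
```

Emit:
{"api": "jog_arm", "payload": {
  "rows": "-1.58 -3.8 0 0 0 0 1;-1.58 -3.8 0 0 0 0 1;0 0 0 0 0 .163 1;0 0 0 0 0 .163 1;0 0 0 0 0 .163 1"
}}

```text
time: 56.8
position: [0.5534, 0.0401, 0.2005]
tool_rot: [-1.014, -2.973, 0.0]
ft_force: [-0.3, -0.6, -0.7]
grip_width: 0.478
grip_force: 20.0
```

Emit:
{"api": "jog_arm", "payload": {
  "rows": "0 0 0 0 0 .163 1;0 0 0 0 0 .163 1;0 0 0 0 0 .163 1;0 0 0 0 0 .163 1;0 0 0 0 0 .163 1"
}}

```text
time: 57.42
position: [0.5534, 0.0403, 0.2005]
tool_rot: [-2.109, -2.328, 0.0]
ft_force: [0.1, -0.2, -1.5]
grip_width: 0.474
grip_force: 20.0
```

Emit:
{"api": "jog_arm", "payload": {
  "rows": "0 0 0 0 0 .163 1;0 0 0 0 0 0 1;0 0 0 0 0 0 1"
}}

```text
time: 57.8
position: [0.5536, 0.0404, 0.2006]
tool_rot: [-2.283, -2.158, 0.0]
ft_force: [-0.2, -0.1, -1.1]
grip_width: 0.474
grip_force: 20.0
```

```bash
python3 go.py .5527 .0401 .062 -3.4
```

```text
t 57.8 p [0.5536 0.0404 0.2006] yaw -3.22 down [-0.  0. -1.] q [-0.62  0.14  0.55  1.74 -0.07  1.29 -0.11] w 0.47367723918118254
shift cm in tool now [-0.04 -0.08 13.86] in goal axes [-0.03 -0.09 13.86] turn [-0.    -0.     0.003]
```

Emit:
{"api": "jog_arm", "payload": {
  "rows": "-.03 -.08 4.5 0 0 0 1;0 0 4.5 0 0 0 1;0 0 2.8 0 0 0 1;0 0 1.4 0 0 0 1;0 0 .4 0 0 0 1"
}}

```text
time: 58.42
position: [0.5529, 0.0401, 0.0643]
tool_rot: [-2.285, -2.156, 0.001]
ft_force: [0.0, -0.7, -1.5]
grip_width: 0.473
grip_force: 20.0
```

Emit:
{"api": "jog_arm", "payload": {
  "rows": "0 0 .25 0 0 0 1;0 0 .08 0 0 0 1;0 0 0 0 0 0 1;0 0 0 0 0 0 -1;0 0 0 0 0 0 -1"
}}

```text
time: 59.05
position: [0.5534, 0.0402, 0.0618]
tool_rot: [2.286, 2.155, 0.002]
ft_force: [-0.6, -0.1, -0.1]
grip_width: 0.623
grip_force: 0.0
```

Emit:
{"api": "jog_arm", "payload": {
  "rows": "0 0 0 0 0 0 -1;0 0 0 0 0 0 -1;0 0 0 0 0 0 -1;0 0 0 0 0 0 -1;0 0 -2 0 0 0 -1"
}}

```text
time: 59.68
position: [0.5515, 0.04, 0.0801]
tool_rot: [-2.285, -2.154, 0.005]
ft_force: [0.5, 0.2, 0.2]
grip_width: 0.989
grip_force: 0.0
```

Emit:
{"api": "jog_arm", "payload": {
  "rows": "0 0 -4.5 0 0 0 -1;0 0 -4.5 0 0 0 -1;0 0 -3.5 0 0 0 -1;3.86 -.16 0 0 0 0 -1;3.86 -.16 0 0 0 0 -1"
}}

```text
time: 60.3
position: [0.5547, 0.118, 0.2072]
tool_rot: [2.287, 2.153, 0.003]
ft_force: [0.5, 0.9, -0.2]
grip_width: 0.999
grip_force: 0.0
```

Emit:
{"api": "jog_arm", "payload": {
  "rows": "3.86 -.16 0 0 0 0 -1;3.86 -.16 0 0 0 0 -1;3.86 -.16 0 0 0 0 -1;3.86 -.16 0 0 0 0 -1;3.86 -.16 0 0 0 0 -1"
}}

```text
time: 60.92
position: [0.5576, 0.3117, 0.2062]
tool_rot: [-2.286, -2.155, 0.0]
ft_force: [0.1, -0.3, -0.1]
grip_width: 1.0
grip_force: 0.0
```

Emit:
{"api": "jog_arm", "payload": {
  "rows": "0 0 0 0 0 -.163 -1;0 0 0 0 0 -.163 -1;0 0 0 0 0 -.163 -1;0 0 0 0 0 -.163 -1;0 0 0 0 0 -.163 -1"
}}

```text
time: 61.55
position: [0.5576, 0.3105, 0.2061]
tool_rot: [-1.237, -2.888, 0.0]
ft_force: [-0.9, -0.5, -0.1]
grip_width: 0.999
grip_force: 0.0
```

Emit:
{"api": "jog_arm", "payload": {
  "rows": "0 0 0 0 0 -.163 -1;0 0 0 0 0 -.163 -1;0 0 0 0 0 -.163 -1;0 0 0 0 0 -.163 -1;0 0 0 0 0 0 -1"
}}

```text
time: 62.18
position: [0.5577, 0.3104, 0.2061]
tool_rot: [-0.258, -3.131, 0.0]
ft_force: [-0.4, 1.4, 0.5]
grip_width: 1.0
grip_force: 0.0
```

Emit:
{"api": "jog_arm", "payload": {
  "rows": "0 0 0 0 0 0 -1"
}}

```text
time: 62.3
position: [0.5577, 0.3105, 0.2062]
tool_rot: [-0.26, -3.131, 0.0]
ft_force: [-0.1, -0.6, -1.4]
grip_width: 1.001
grip_force: 0.0
```

```bash
python3 go.py .5575 .3104 .0555 80.5
```

```text
t 62.3 p [0.5577 0.3105 0.2062] yaw 80.51 down [-0. -0. -1.] q [-0.71  0.3   0.2   1.51 -0.06  1.33  0.9 ] w 1.0013610539192552
shift cm in tool now [ 1.000e-02 -1.000e-02  1.507e+01] in goal axes [ 2.000e-02 -1.000e-02  1.507e+01] turn [-0. -0.  0.]
```

Emit:
{"api": "jog_arm", "payload": {
  "rows": "0 0 4.5 0 0 0 -1;0 0 4.5 0 0 0 -1;0 0 3.7 0 0 0 -1;0 0 1.85 0 0 0 -1;0 0 .5 0 0 0 -1"
}}

```text
time: 62.92
position: [0.5573, 0.3104, 0.055]
tool_rot: [-0.256, -3.13, 0.001]
ft_force: [-0.4, 0.0, -0.1]
grip_width: 1.0
grip_force: 0.0
```

Emit:
{"api": "jog_arm", "payload": {
  "rows": "0 0 0 0 0 0 -1;0 0 0 0 0 0 1;0 0 0 0 0 0 1;0 0 0 0 0 0 1;0 0 0 0 0 0 1"
}}

```text
time: 63.55
position: [0.5578, 0.3106, 0.056]
tool_rot: [0.255, 3.131, 0.0]
ft_force: [-0.8, 0.0, 0.2]
grip_width: 0.63
grip_force: 0.0
```

Emit:
{"api": "jog_arm", "payload": {
  "rows": "0 0 0 0 0 0 1;0 0 0 0 0 0 1;0 0 0 0 0 0 1;0 0 0 0 0 0 1;0 0 0 0 0 0 1"
}}

```text
time: 64.18
position: [0.5577, 0.3106, 0.0558]
tool_rot: [0.255, 3.131, 0.0]
ft_force: [1.1, -0.3, 0.2]
grip_width: 0.479
grip_force: 20.0
```

Emit:
{"api": "jog_arm", "payload": {
  "rows": "0 0 -.5 0 0 0 1;0 0 -3 0 0 0 1;0 0 -4 0 0 0 1;0 0 -4 0 0 0 1;0 0 -3 0 0 0 1"
}}

```text
time: 64.8
position: [0.558, 0.3106, 0.2029]
tool_rot: [0.256, 3.13, 0.001]
ft_force: [-0.6, 1.1, -2.7]
grip_width: 0.472
grip_force: 20.0
```

Emit:
{"api": "jog_arm", "payload": {
  "rows": "-.57 -3.54 0 0 0 0 1;-.57 -3.54 0 0 0 0 1;-.57 -3.54 0 0 0 0 1;-.57 -3.54 0 0 0 0 1;-.57 -3.54 0 0 0 0 1"
}}

```text
time: 65.42
position: [0.5568, 0.1299, 0.2008]
tool_rot: [-0.256, -3.131, -0.0]
ft_force: [0.4, 0.5, -2.1]
grip_width: 0.471
grip_force: 20.0
```

Emit:
{"api": "jog_arm", "payload": {
  "rows": "-.57 -3.54 0 0 0 0 1;0 0 0 0 0 .163 1;0 0 0 0 0 .163 1;0 0 0 0 0 .163 1;0 0 0 0 0 .163 1"
}}

```text
time: 66.05
position: [0.5567, 0.0952, 0.2008]
tool_rot: [-1.253, -2.881, 0.0]
ft_force: [0.5, 0.4, -2.4]
grip_width: 0.469
grip_force: 20.0
```

Emit:
{"api": "jog_arm", "payload": {
  "rows": "0 0 0 0 0 .163 1;0 0 0 0 0 .163 1;0 0 0 0 0 .163 1;0 0 0 0 0 .163 1;0 0 0 0 0 .163 1"
}}

```text
time: 66.68
position: [0.5567, 0.0953, 0.2008]
tool_rot: [-2.292, -2.149, 0.0]
ft_force: [0.6, 0.5, -1.7]
grip_width: 0.477
grip_force: 20.0
```

Emit:
{"api": "jog_arm", "payload": {
  "rows": "0 0 0 0 0 0 1;0 0 0 0 0 0 1"
}}

```text
time: 66.92
position: [0.5568, 0.0954, 0.2008]
tool_rot: [-2.283, -2.158, 0.0]
ft_force: [-0.1, 0.4, -1.3]
grip_width: 0.474
grip_force: 20.0
```

```bash
python3 go.py .556 .0955 .0612 -3.4
```

```text
t 66.925 p [0.5568 0.0954 0.2008] yaw -3.23 down [-0.  0. -1.] q [-0.6   0.16  0.43  1.71 -0.07  1.29 -0.22] w 0.474289198957553
shift cm in tool now [ 1.000e-02 -8.000e-02  1.396e+01] in goal axes [ 1.000e-02 -8.000e-02  1.396e+01] turn [-0.    -0.     0.003]
```

Emit:
{"api": "jog_arm", "payload": {
  "rows": "0 -.08 4.5 0 0 0 1;0 0 4.5 0 0 0 1;0 0 2.8 0 0 0 1;0 0 1.4 0 0 0 1;0 0 .4 0 0 0 1"
}}

```text
time: 67.55
position: [0.5562, 0.0954, 0.0645]
tool_rot: [-2.285, -2.156, 0.001]
ft_force: [-0.4, 0.2, -1.8]
grip_width: 0.477
grip_force: 20.0
```

Emit:
{"api": "jog_arm", "payload": {
  "rows": "0 0 .25 0 0 0 1;0 0 .08 0 0 0 1;0 0 0 0 0 0 1;0 0 0 0 0 0 -1;0 0 0 0 0 0 -1"
}}

```text
time: 68.18
position: [0.5566, 0.0956, 0.062]
tool_rot: [2.286, 2.155, 0.002]
ft_force: [-0.7, 0.5, -0.6]
grip_width: 0.62
grip_force: 0.0
```

Emit:
{"api": "jog_arm", "payload": {
  "rows": "0 0 0 0 0 0 -1;0 0 0 0 0 0 -1;0 0 0 0 0 0 -1;0 0 0 0 0 0 -1;0 0 -2 0 0 0 -1"
}}

```text
time: 68.8
position: [0.5547, 0.0952, 0.0802]
tool_rot: [-2.285, -2.154, 0.005]
ft_force: [-0.2, 0.1, 0.1]
grip_width: 0.994
grip_force: 0.0
```

Emit:
{"api": "jog_arm", "payload": {
  "rows": "0 0 -4.5 0 0 0 -1;0 0 -4.5 0 0 0 -1;0 0 -3.5 0 0 0 -1;4.5 -.5 0 0 0 0 -1;4.5 -.5 0 0 0 0 -1"
}}

```text
time: 69.42
position: [0.552, 0.1866, 0.2075]
tool_rot: [2.288, 2.153, 0.003]
ft_force: [0.0, -0.2, -0.5]
grip_width: 1.001
grip_force: 0.0
```

Emit:
{"api": "jog_arm", "payload": {
  "rows": "4.5 -.5 0 0 0 0 -1;4.5 -.5 0 0 0 0 -1;4.5 -.5 0 0 0 0 -1;4.5 -.5 0 0 0 0 -1;0 0 0 0 0 0 -1"
}}

```text
time: 70.05
position: [0.5397, 0.3722, 0.2055]
tool_rot: [-2.276, -2.162, 0.0]
ft_force: [-0.3, 0.0, 0.2]
grip_width: 1.001
grip_force: 0.0
```

```bash
python3 go.py; python3 -c "
from h import *
for n in('top','scene'):
    d=grab(n); cv2.imwrite('pics/%s7.png'%n,d['img'])
    a=cv2.cvtColor(d['img'],cv2.COLOR_BGR2HSV)
a=cv2.imread('pics/top7.png')[100:290,180:470];o=cv2.imread('pics/top0.png');o=cv2.resize(o,(512,384))[100:290,180:470];b=cv2.imread('pics/scene7.png')[120:290,150:410]
cv2.imwrite('pics/g7.png',np.vstack([np.hstack([cv2.resize(a[:120],(400,166)),cv2.resize(o[:120],(400,166))]),np.hstack([cv2.resize(a,(400,262)),cv2.resize(b,(400,262))])]))"
```

```text
t 70.05 p [0.5397 0.3722 0.2055] yaw -2.95 down [-0.002  0.001 -1.   ] q [-0.86  0.34  0.28  1.47 -0.1   1.34 -0.63] w 1.0005825754395445
```

View pics/g7.png

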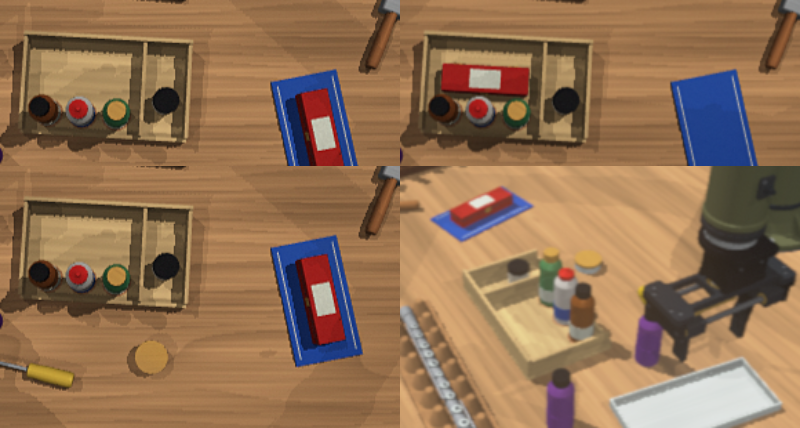

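The bottles stand at the same pixels as at the start (top row: now against then). The box lies centred along the mat, and the tin, driver and jar haven't moved. One number check on the box, then I hand in.

Run:
```python
from h import *
d=grab("top"); h=cv2.cvtColor(d["img"],cv2.COLOR_BGR2HSV)
m=cv2.inRange(h,(0,120,60),(5,255,255))|cv2.inRange(h,(172,120,60),(180,255,255)); k=np.zeros_like(m); k[140:255,365:455]=m[140:255,365:455]
k=cv2.morphologyEx(k,cv2.MORPH_CLOSE,np.ones((9,9)))
c=max(cv2.findContours(k,0,1)[0],key=cv2.contourArea)[:,0]
r=cv2.minAreaRect((ray(d,c,.031)[:,:2]*1000).astype(np.float32)); print(r)
if np.hypot(r[0][0]-518.8,r[0][1]+343.1)<8: print(ticket.close_job())
```

```text
((519.068603515625, -338.46661376953125), (139.16287231445312, 51.41032028198242), 10.888850212097168)
the job is handed in; nothing more can be done
None
```

I handed the job in at about 70 s of the 136 s. In the last camera check, the pad box lay about 5 mm off the mat's centre and lined up with it. All three bottles stood upright on their starting spots, and the tin, jar and screwdriver hadn't moved; the judge's result was not shown.

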